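# Fill the jar rack and hold its end board on for screwing

### The arm

A 6-joint arm with a two-finger parallel gripper is mounted at the origin on a cart in front of the work surface, level with it; the furniture and walls round the work are solid. World frame = base frame: x ahead of the robot, y to its left, z up, the work surface at z = 0. Lengths are in m, angles in rad, forces in N, time in s.
With the tool pointing down it reaches from about 0.325 to 0.75 m from the base axis. Payload 7.6 kg.
Tool frame: the origin (TCP) lies at the very end of the fingers, on their centre line; the grasp point (between the pads) lies 19 mm behind it; z points along the fingers, y is the line along which they close (so a half turn about z gives the same grasp; the last joint's range is limited). The gripper opens to 85 mm and grips with 20 to 120 N. Pads are 22 mm wide; open, the fingers measure 114 mm over their backs; the gripper's body (76 mm by 85 mm) begins 54 mm behind the grasp point. The pads swing forward as they close: fully open they stand 13 mm farther back than shut.
Start: joints at [-1.179, 0.052, 1.401, -0, 1.689, -0.07], TCP at [0.234, -0.47, 0.231] pointing down, gripper open.
Joint ranges: [-2.9, 2.9], [-0.91, 2.17], [0.12, 2.37], [-1.06, 4.2], [0.26, 2.73], [-2.93, 2.93]. Speed limits (rad/s): [2.57, 2.57, 3.01, 3.14, 3.14, 3.14].

### API

Orientations are given as a rotation vector (axis times angle).
In Python, from bench import env, viewer gives the robot as it stands.
- The arm moves only by the tool drive_tool, never from a script. Its argument "moves" is a list of rows, each a list of 3 entries, a list of its own where there are three numbers: the shift along the world's x, y, z in mm, then the turn, a rotation vector about the world's x, y, z in rad, then the closure in counts, from 0 (fully open) to 255 (shut). A call has exactly 10 rows; each row is the pose to reach, as a shift and turn from the pose commanded when the call began; what a row does not reach only later rows make up. A row lasts 1/12 s, in which the tool goes at most 41.7 mm and 7.16 degrees, less where a joint would pass 70% of its speed; a pose out of reach is approached as far as the arm can. A call with a gripper value outside its range is refused whole. The fingers move at their own pace and stop on an object; "newtons" is the grip in N (left out, the last holds). Time passes only in rows, so rows that repeat a pose let the fingers close, or fill a call up. It gives the time, the measured TCP pose, the force, the opening and the grip force at its end, in the units of the state.
- env.state(): the state, without advancing time (a new reading comes with each control period).
- viewer.snapshot(name): name is "side" or "top"; returns a dict with "color" (400x640x3 uint8, red, green, blue), "camera_matrix" (3x3 intrinsics, pixels), "k1" (the pictures are not rectified: a ray, as slopes to the right and down, at radius r is drawn at 1 + k1 r^2 times it, then the intrinsics apply), "R" (3x3) and "t" (3): a world point X has camera coordinates R X + t. Camera axes: x right, y down, z forward; pixel columns grow to the right and rows downward; lengths in m; the calibration is good to about 2 mm. A picture is of the moment at which its call begins. There is no depth.
- env.close_job(): hands the job in; it is judged then, once.
The state is a dict: "t": time; "joint_pos": joint angles; "qd": joint speeds; "joint_torque": joint torques, N m; "position": TCP position; "tool_rot": TCP orientation; "contact_force": force on the tool from outside, world axes, zero at the start; "wrist_torque": the same for the moment, N m; "gripper_width": finger opening in m; "grasp_force": force on a finger pad.
Only numpy, scipy, OpenCV 4.12 (cv2) and the standard library are available. Lean on these libraries where they do the work, as an engineer would, in place of code of your own. Each camera call takes 0.05 s, during which the arm holds its last target. There are 200 camera calls.

### The job

Slide the two small jam jars, one after the other and standing upright on the worktop, through the open end of the wooden rack so that they stand in single file between its rails. Then take the loose end board (it has a fin to hold it by), stand it upright on the worktop across the open end, its flat face flush against both rail ends and in line with the rails' outer sides, and press it on with a steady push of about 10 newtons so that I can screw it on. Keep that push for at least two seconds and finish while still holding and pressing it, and leave the other things on the worktop where they are.

Things in the scene. Friction and masses are not known exactly. Their poses are not given: they have to be found in the camera images.
- rack: Rigid three-sided rack of light wood, fixed to the worktop, no floor: two rails 150 mm long, 15 thick, 45 high, 78 apart (108 over all), closed at the far end by a board 60 high. Origin: on the worktop, midway between the open rail ends, in the plane of those ends; x points horizontally into the lane (rails x = 0 to 150 mm), y across, z up. Push the end board along +x.
- end_board: Loose board of light wood, 18 mm thick (x), 108 long (y), 60 high (z), 0.13 kg, standing on its long edge. +x: flat face, goes on the rails; on the -x face, in the middle, an upright fin as a pull, 14 mm wide (y), 45 deep (to x = -54), from 8 to 60 mm height. Origin: centre of the board's underside. Mounted, it stands at rack x = -9 mm, y = 0, its x along the rack's x.
- jar_1: Small closed jam jar, glass with a paper label and a steel lid, upright, 68 mm in diameter, 78 high, about 0.28 kg. Origin: centre of its underside, z up. Slides upright if pushed below mid-height. Same as jar_2; either may go first. It is in the lane when its origin is over 30 mm past the rail ends; both fit with about 14 mm to spare.
- jar_2: The other, identical jam jar; origin in the centre of its underside, z up.
- shaker: Bystander: salt shaker with blue cap, 52 mm wide, 95 mm high; origin under its centre.
- glass: Bystander: empty drinking glass, 81 mm wide, 93 mm high; origin under its centre.
- timer: Bystander: round kitchen timer, 66 mm wide, 57 mm high; origin under its centre.
- mug: Bystander: spotted mug, 82 mm wide (114 mm with its handle), 91 mm high; origin under its centre.
- can: Bystander: drinks can, 66 mm wide, 115 mm high; origin under its centre.

How it is judged:
On the way, in this order (a step that is already met when the one before it is completed fails the run):
1. one jar stands in the lane (origin more than 30 mm past the rail ends) (((x of jar_1 in the frame of rack between 0.03 and 0.14 m and y of jar_1 in the frame of rack between -0.015 and 0.015 m and angle between jar_1's own z axis and vertical below 0.1 rad and height (world z) of jar_1 below 0.006 m) or (x of jar_2 in the frame of rack between 0.03 and 0.14 m and y of jar_2 in the frame of rack between -0.015 and 0.015 m and angle between jar_2's own z axis and vertical below 0.1 rad and height (world z) of jar_2 below 0.006 m))), for 0.2 s.
2. both jars stand in the lane in single file (x of jar_1 in the frame of rack between 0.03 and 0.14 m and y of jar_1 in the frame of rack between -0.015 and 0.015 m and angle between each of jar_1, jar_2's own z axis and vertical below 0.1 rad and height (world z) of each of jar_1, jar_2 below 0.006 m and x of jar_2 in the frame of rack between 0.03 and 0.14 m and y of jar_2 in the frame of rack between -0.015 and 0.015 m), for 0.2 s.
3. the end board is held flush across the open end with a steady 4 to 18 N for 1.5 s (all of step 2 and x of end_board in the frame of rack between -0.0125 and -0.006 m and y of end_board in the frame of rack between -0.01 and 0.01 m and z of end_board in the frame of rack below 0.008 m and angle between end_board's own z axis and vertical below 0.07 rad and angle between the x axis of end_board and the x axis of rack, either way round below 0.05 rad and contact force between end_board and rack between 4 and 18 N and contact force between the fingers and end_board above 2 N and linear speed of end_board below 0.02 m/s), for 1.5 s.
At the end, for the whole second after the job is handed in: Both jars upright in the lane (origins over 30 mm past the rail ends); end board held by the fingers, upright, within 8 mm of the worktop, 3.5 mm of the rail ends, 10 mm of the rack's middle and 0.05 rad of square, pressing on the rack with 4 to 18 N (all of step 3); the arm keeps its last pose, push and grip.
It fails at once if a jar is tipped over or lifted off the worktop (angle between any of jar_1, jar_2's own z axis and vertical above 0.4 rad or height (world z) of any of jar_1, jar_2 above 0.03 m).
It fails at once if another thing on the worktop is moved by more than 30 mm (distance of any of shaker, glass, timer, mug, can from where it was at the start of the episode above 0.03 m).
It also fails if it takes over 72 s, if anything falls off the work surface, if the arm or the gripper's body presses on something with over 40 N, if the wrist force passes 120 N, or if a joint passes its speed limit or range.

## Working session

There is one attempt and no reset: what is moved stays moved. The work goes in short steps, Python scripts to look and compute and a tool call to move; the robot and the scene stay as the last step left them, time stands still between calls to the robot, and variables do not carry over. Pictures are saved under pics/ and viewed, at most 10 in all, crops included, and the job is handed in when it is done.

Besides the shell and the picture viewer there is one more tool, called after ">>>" by a JSON object that holds its "op" and its "data", one argument or row to a line. drive_tool: Moves the arm, as the interface text tells. Its arguments: {"type":"object","properties":{"moves":{"type":"array"},"newtons":{"type":"number"}},"required":["moves"]}

```bash
ls; mkdir -p pics
python3 - <<'E'
from bench import env, viewer
import cv2,pickle
d={}
for n in("side","top"):
    s=viewer.snapshot(n); d[n]=s; cv2.imwrite(f"pics/{n}0.png",s["color"][:,:,::-1]); print(n,s["camera_matrix"],s["k1"],s["R"],s["t"])
pickle.dump(d,open("s0.pkl","wb"))
print(env.state())
E
```

```text
pics
side [[496.96681956   0.         314.75892181]
 [  0.         496.96681956 196.96606303]
 [  0.           0.           1.        ]] -0.0563353917784173 [[ 0.95510698 -0.29556526  0.02029357]
 [-0.15937322 -0.57033461 -0.80580308]
 [ 0.24974152  0.7663939  -0.59183576]] [-0.55158348  0.04739027  1.4224605 ]
top [[414.43080426   0.         318.80076409]
 [  0.         414.43080426 198.4927505 ]
 [  0.           0.           1.        ]] -0.052903321094593 [[-0.0020605  -0.99989915 -0.01405162]
 [-0.9967358   0.00318764 -0.08066954]
 [ 0.0807062   0.01383953 -0.99664185]] [-0.07352969  0.53219288  1.21973305]
{'t': 0.1, 'joint_pos': array([-1.17930805e+00,  5.27942264e-02,  1.40164858e+00, -2.49811709e-05,
        1.68864309e+00, -7.03299879e-02]), 'qd': array([ 0.00141486, -0.001079  , -0.00294841, -0.00037313, -0.00162033,
       -0.00096527]), 'joint_torque': array([ 1.58459694e-03, -3.82580709e+01, -3.60986102e+01, -7.88954907e-06,
        4.76005182e-03, -6.08639667e-06]), 'position': array([ 0.23381746, -0.46973524,  0.23053315]), 'tool_rot': array([-3.05678077e+00, -7.18652222e-01,  4.13312653e-04]), 'contact_force': array([0.95518659, 0.25349356, 0.30501023]), 'wrist_torque': array([-0.0064586 ,  0.00618658, -0.02208598]), 'grasp_force': 0.0, 'gripper_width': 0.08531801190542576}
```

View pics/top0.png

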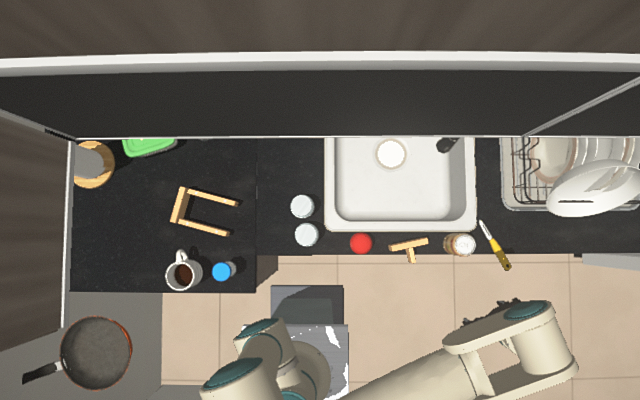

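View pics/side0.png

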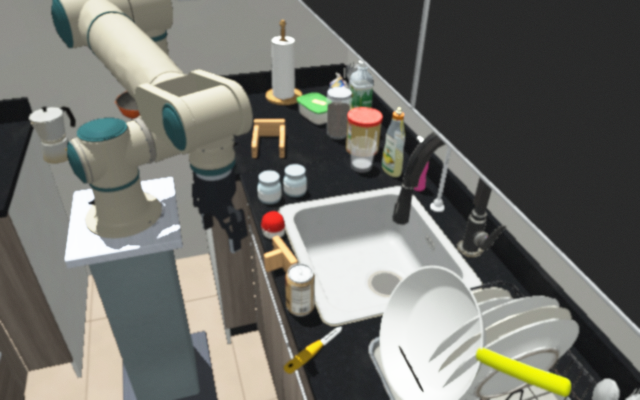

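Top view: the rack (170–240, 186–236) opens to the right (world −y). The jars are at (302,206) and (306,234), the timer at (361,243), the end board at (408,245) with its fin toward the robot, the can at (460,244), the mug at (183,272) and the shaker at (222,271). I haven't found the glass yet.

```bash
cat > h.py <<'E'
import numpy as np,cv2
def ray(s,uv):
    uv=np.atleast_2d(np.array(uv,float));K=s["camera_matrix"]
    d=(uv-[K[0,2],K[1,2]])/[K[0,0],K[1,1]]
    p=d.copy()
    for _ in range(20): p=d/(1+s["k1"]*(p**2).sum(1,keepdims=True))
    v=np.c_[p,np.ones(len(p))]@s["R"]; return -s["R"].T@s["t"],v
def plane(s,uv,z):
    c,v=ray(s,uv); return c+v*((z-c[2])/v[:,2])[:,None]
def proj(s,X):
    q=np.atleast_2d(X)@s["R"].T+s["t"];p=q[:,:2]/q[:,2:];p=p*(1+s["k1"]*(p**2).sum(1,keepdims=True))
    K=s["camera_matrix"];return p*[K[0,0],K[1,1]]+[K[0,2],K[1,2]]
def blobs(s,lo,hi,box,amin=30):
    h=cv2.cvtColor(np.ascontiguousarray(s["color"]),cv2.COLOR_RGB2HSV);m=cv2.inRange(h,lo,hi)
    k=np.zeros_like(m);a,b,c,d=box;k[b:d,a:c]=m[b:d,a:c]
    cs,_=cv2.findContours(k,cv2.RETR_EXTERNAL,cv2.CHAIN_APPROX_NONE)
    return k,[c[:,0] for c in cs if cv2.contourArea(c)>amin]
E
python3 - <<'E'
import pickle;from h import *
d=pickle.load(open("s0.pkl","rb"));s=d["top"]
print("cam",-s["R"].T@s["t"])
for nm,lo,hi,box in(("rack",(8,60,110),(28,200,255),(160,175,250,245)),("board",(8,60,110),(28,200,255),(380,230,440,266)),("jars",(0,0,110),(180,70,255),(280,190,322,250))):
    m,cs=blobs(s,lo,hi,box)
    for c in cs:
        (u,v),r=cv2.minEnclosingCircle(c);a=cv2.approxPolyDP(c,2.5,True)[:,0]
        print(nm,len(c),(u,v),r,cv2.contourArea(c));
        if nm!="jars":
            print(np.c_[a,plane(s,a,.045 if nm=="rack" else .06)[:,:2].round(3)].tolist())
        else: print(plane(s,(u,v),.078))
im=s["color"]
a=cv2.resize(im[175:300,160:325],(0,0),fx=4.8,fy=4.8,interpolation=cv2.INTER_CUBIC)[:600,:800]
cv2.imwrite("pics/z1.png",a[:,:,::-1])
b=d["side"]["color"][100:340,180:400]
cv2.imwrite("pics/z2.png",cv2.resize(b,(0,0),fx=2.5,fy=2.5,interpolation=cv2.INTER_CUBIC)[:,:,::-1])
for n,uv in dict(timer=(361,243),can=(460,244),mug=(186,274),shaker=(222,271)).items(): print(n,plane(s,uv,.07))
E
```

```text
cam [ 0.43186417 -0.09209925  1.25753555]
rack 279 (203.3960723876953, 211.6131591796875) 34.6903076171875 846.5
[[180.0, 186.0, 0.569, 0.338], [170.0, 221.0, 0.465, 0.365], [227.0, 235.0, 0.423, 0.194], [224.0, 230.0, 0.438, 0.203], [180.0, 217.0, 0.476, 0.335], [189.0, 194.0, 0.545, 0.31], [231.0, 205.0, 0.512, 0.184], [237.0, 203.0, 0.517, 0.166]]
board 116 (408.0037536621094, 244.02493286132812) 20.223848342895508 365.0
[[428.0, 241.0, 0.405, -0.389], [425.0, 237.0, 0.417, -0.381], [388.0, 247.0, 0.388, -0.274], [392.0, 251.0, 0.377, -0.285], [404.0, 248.0, 0.385, -0.32], [408.0, 261.0, 0.348, -0.331], [415.0, 263.0, 0.342, -0.351], [412.0, 247.0, 0.388, -0.343]]
jars 68 (306.0, 234.5) 12.093486785888672 408.0
[[ 0.42496351 -0.03917288  0.078     ]]
jars 67 (301.7894592285156, 206.11184692382812) 12.10019302368164 413.5
[[ 0.50572418 -0.02712944  0.078     ]]
timer [[ 0.40040318 -0.19560753  0.07      ]]
can [[ 0.39636165 -0.47859327  0.07      ]]
mug [[0.31208188 0.30557487 0.07      ]]
shaker [[0.32107877 0.2014107  0.07      ]]
```

View pics/z1.png

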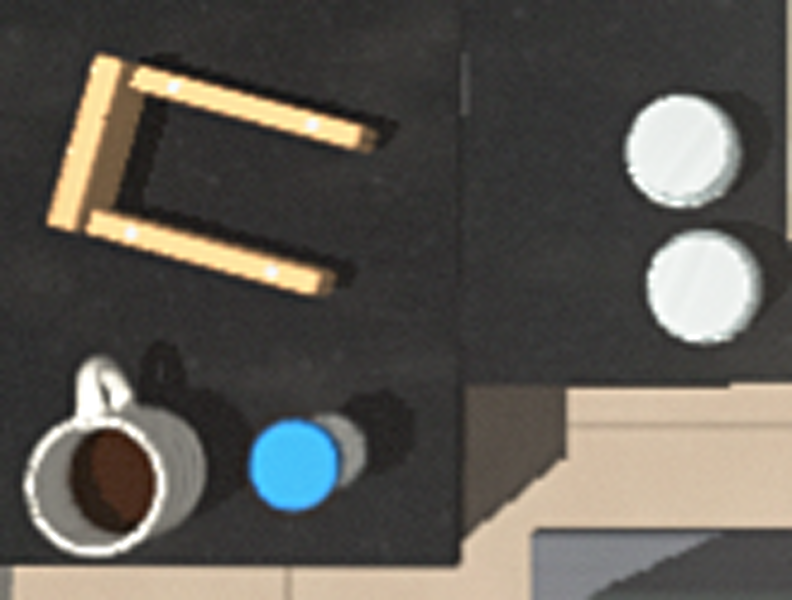

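View pics/z2.png

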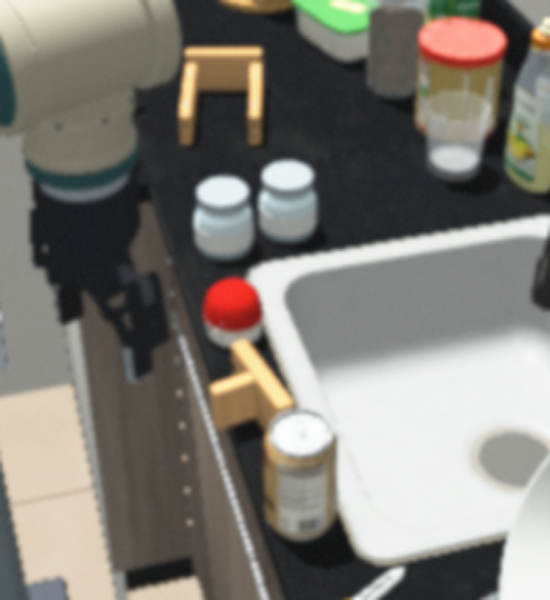

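Closer views: the jar lids are round and clear. The rack mouth faces world −y and its lane line runs roughly through the near jar. The side view shows the glass at about (362,156) full-frame, behind the jars and well away from the work. The can stands just beyond the end board.

Run:
```python
import pickle;from h import *
from scipy.spatial.transform import Rotation as Ro
from bench import env
d=pickle.load(open("s0.pkl","rb"));s=d["top"];sd=d["side"]
Z=lambda u,v:(160+u/4.8,175+v/4.8)
P=lambda u,v,z:plane(s,Z(u-2.4,v-2.4),z)[0]
# rails: outer/inner edges
f=.06
a,b=P(100,55,f),P(50,225,f); print("far board outer",a,b,np.linalg.norm(a-b))
ends={k:P(*k,.045) for k in[(370,125),(358,150),(331,270),(317,296)]};print(ends)
e=list(ends.values()); m=(e[0]+e[3])/2; print("mid",m,"width",np.linalg.norm((e[0]-e[3])[:2]))
fm=(a+b)/2; v=fm-m; print("lane len(168?)",np.linalg.norm(v[:2]),"yaw",np.degrees(np.arctan2(v[1],v[0])), "yaw from far board",np.degrees(np.arctan2(*( (a-b)[:2])))," ends",np.degrees(np.arctan2(*((e[0]-e[3])[:2]))))
# side check: rail ends front base and top
for p in [(182,138),(262,140)]: print("side rail base",plane(sd,(180+p[0]/2.5,100+p[1]/2.5),0)[0])
print("side rail top", [plane(sd,(180+p[0]/2.5,100+p[1]/2.5),.045)[0] for p in[(179,124),(192,122),(248,122),(263,122)]])
for n,p in dict(jA=(222,190),jB=(287,174)).items(): print(n,plane(sd,(180+p[0]/2.5,100+p[1]/2.5),.078)[0])
print("glass base",plane(sd,(362,167),0)[0])
bc=np.array([[428,241],[425,237],[388,247],[392,251],[408,261],[415,263]]);
m_,cs=blobs(s,(8,60,110),(28,200,255),(380,230,440,266))
print(m_[234:266,385:432].__gt__(0).astype(int).astype(str).tolist().__len__())
print("\n".join("".join(".#"[int(x>0)] for x in r) for r in m_[234:266,385:432]))
st=env.state();print(Ro.from_rotvec(st["tool_rot"]).as_matrix().round(3))
```

```text
far board outer [0.56708686 0.33131869 0.06      ] [0.46315424 0.35971599 0.06      ] 0.10774227561332468
{(370, 125): array([0.52476672, 0.16722301, 0.045     ]), (358, 150): array([0.50939769, 0.17443015, 0.045     ]), (331, 270): array([0.43593139, 0.19007244, 0.045     ]), (317, 296): array([0.42008544, 0.19848085, 0.045     ])}
mid [0.47242608 0.18285193 0.045     ] width 0.10924845048834222
lane len(168?) 0.16817506955044356 yaw 75.29341049102723 yaw from far board 105.2818187941135  ends 106.62562835163332
side rail base [0.42272732 0.2146949  0.        ]
side rail base [0.52654731 0.18071503 0.        ]
side rail top [array([0.41361262, 0.17759252, 0.045     ]), array([0.43114957, 0.1780886 , 0.045     ]), array([0.50243535, 0.15851059, 0.045     ]), array([0.52155877, 0.15327109, 0.045     ])]
jA [ 0.42336243 -0.03787228  0.078     ]
jB [ 0.50567683 -0.02516541  0.078     ]
glass base [0.75576937 0.04610439 0.        ]
32
...............................................
...............................................
...............................................
...........
[... 753 characters left out ...]
...
.....................#########.................
.....................#########.................
......................########.................
......................########.................
......................#########................
.......................########................
.......................########................
.......................########................
.......................########................
........................########...............
.......#........#.........#####................
...............................................
...............................................
[[ 0.895  0.446 -0.001]
 [ 0.446 -0.895  0.001]
 [ 0.    -0.001 -1.   ]]
```

Two views agree: rack mouth (0.472, 0.183), yaw 75.1°, width 109 mm against 108 given, and lane 168 mm against 168. The jars are at (0.424,−0.038) and (0.506,−0.026). The near jar goes first, with the fingers closing along the lane.

>>> {"op": "drive_tool", "data": {
  "moves": [
    [[190, 432, -60], [0, 0, -0.72], 0],
    [[190, 432, -60], [0, 0, -0.72], 0],
    [[190, 432, -60], [0, 0, -0.72], 0],
    [[190, 432, -60], [0, 0, -0.72], 0],
    [[190, 432, -60], [0, 0, -0.72], 0],
    [[190, 432, -60], [0, 0, -0.72], 0],
    [[190, 432, -60], [0, 0, -0.72], 0],
    [[190, 432, -60], [0, 0, -0.72], 0],
    [[190, 432, -60], [0, 0, -0.72], 0],
    [[190, 432, -60], [0, 0, -0.72], 0]
  ]
}}

```text
t: 0.93
position: [0.3923, -0.1089, 0.1811]
tool_rot: [3.115, -0.405, 0.0]
contact_force: [0.9, -0.7, 1.0]
gripper_width: 0.0852
grasp_force: 0.0
```

>>> {"op": "drive_tool", "data": {
  "moves": [
    [[24, 53, -40], [0, 0, 0], 0],
    [[24, 53, -40], [0, 0, 0], 0],
    [[24, 53, -40], [0, 0, 0], 0],
    [[24, 53, -40], [0, 0, 0], 0],
    [[24, 53, -40], [0, 0, 0], 0],
    [[24, 53, -40], [0, 0, 0], 0],
    [[24, 53, -40], [0, 0, 0], 0],
    [[24, 53, -40], [0, 0, 0], 0],
    [[24, 53, -40], [0, 0, 0], 0],
    [[24, 53, -40], [0, 0, 0], 0]
  ]
}}

```text
t: 1.77
position: [0.4162, -0.0583, 0.1418]
tool_rot: [3.115, -0.406, 0.001]
contact_force: [0.3, -0.4, 0.2]
gripper_width: 0.0855
grasp_force: 0.0
```

```bash
cat > look.py <<'E'
import sys;from h import *
from bench import env,viewer
def look(n,name,box,w=(800,600)):
    s=viewer.snapshot(n);a,b,c,d=box;k=min(w[0]/(c-a),w[1]/(d-b))
    cv2.imwrite(f"pics/{name}.png",cv2.resize(s["color"][b:d,a:c],None,fx=k,fy=k,interpolation=cv2.INTER_CUBIC)[:,:,::-1]);return s
E
python3 - <<'E'
from look import *
s=look("side","a1",(180,80,400,260)); st=env.state()
p=st["position"]; print(st["t"],p,proj(s,[p,[.424,-.038,.078]]))
E
```

```text
1.8167 [ 0.41617898 -0.0581506   0.14166142] [[267.15291442 161.47326217]
 [269.02278196 175.99095526]]
```

View pics/a1.png

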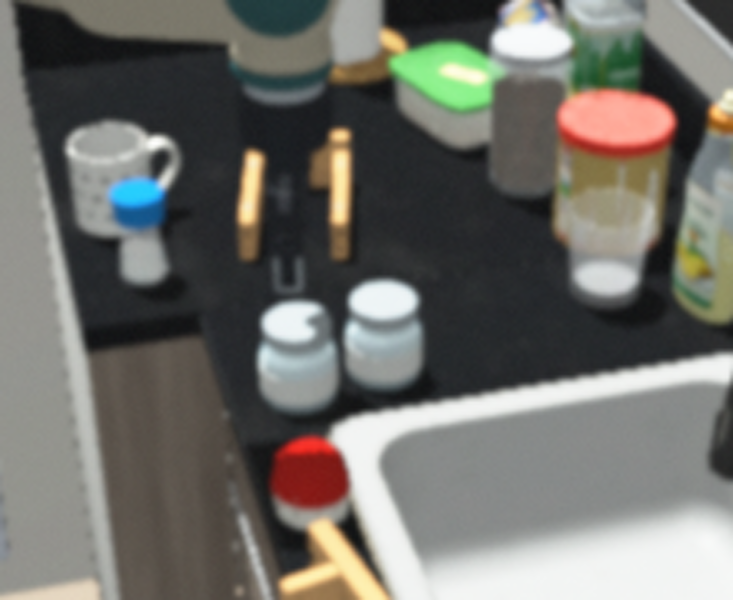

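The open fingers hover just above the near jar, at about (290,275) in the crop. The lids are narrower than the jar bodies, so I'll grip the body below the shoulder.

>>> {"op": "drive_tool", "data": {
  "moves": [
    [[8, 20, -10], [0, 0, 0], 0],
    [[8, 20, -20], [0, 0, 0], 0],
    [[8, 20, -30], [0, 0, 0], 0],
    [[8, 20, -50], [0, 0, 0], 0],
    [[8, 20, -75], [0, 0, 0], 0],
    [[8, 20, -100], [0, 0, 0], 0],
    [[8, 20, -115], [0, 0, 0], 0],
    [[8, 20, -125], [0, 0, 0], 0],
    [[8, 20, -125], [0, 0, 0], 0],
    [[8, 20, -125], [0, 0, 0], 0]
  ]
}}

```text
t: 2.65
position: [0.4241, -0.0381, 0.0165]
tool_rot: [3.115, -0.405, -0.001]
contact_force: [1.1, 0.2, 0.4]
gripper_width: 0.0854
grasp_force: 0.0
```

>>> {"op": "drive_tool", "data": {
  "moves": [
    [[0, 0, 0], [0, 0, 0], 60],
    [[0, 0, 0], [0, 0, 0], 80],
    [[0, 0, 0], [0, 0, 0], 100],
    [[0, 0, 0], [0, 0, 0], 100],
    [[0, 0, 0], [0, 0, 0], 100],
    [[0, 0, 0], [0, 0, 0], 100],
    [[0, 0, 0], [0, 0, 0], 100],
    [[0, 0, 0], [0, 0, 0], 100],
    [[0, 0, 0], [0, 0, 0], 100],
    [[0, 0, 0], [0, 0, 0], 100]
  ],
  "newtons": 25
}}

```text
t: 3.48
position: [0.4253, -0.0381, 0.018]
tool_rot: [3.115, -0.404, 0.004]
contact_force: [0.5, -0.1, 5.7]
gripper_width: 0.0663
grasp_force: 28.8
```

>>> {"op": "drive_tool", "data": {
  "moves": [
    [[2, 10, 0], [0, 0, 0], 100],
    [[6, 30, 0], [0, 0, 0], 100],
    [[10, 50, 0], [0, 0, 0], 100],
    [[14, 72, 0], [0, 0, 0], 100],
    [[18, 94, 0], [0, 0, 0], 100],
    [[22, 116, 0], [0, 0, 0], 100],
    [[26, 136, 0], [0, 0, 0], 100],
    [[29, 150, 0], [0, 0, 0], 100],
    [[29, 153, 0], [0, 0, 0], 100],
    [[29, 153, 0], [0, 0, 0], 100]
  ]
}}

```text
t: 4.32
position: [0.4546, 0.1164, 0.018]
tool_rot: [-3.114, 0.402, -0.006]
contact_force: [1.5, 4.0, 5.6]
gripper_width: 0.0665
grasp_force: 29.9
```

```bash
cat > rk.py <<'E'
from look import *
M=np.array([.472,.183]);A=np.radians(75.1);X=np.array([np.cos(A),np.sin(A)]);Y=np.array([-X[1],X[0]])
def rf(p): q=np.asarray(p)[:2]-M; return (np.array([q@X,q@Y])*1000).round(1)
E
python3 - <<'E'
from rk import *
s=look("top","b1",(160,160,320,280)); st=env.state();print(st["position"],rf(st["position"]))
E
```

```text
[0.45455414 0.1161946  0.01800168] [-69.   -0.3]
```

View pics/b1.png

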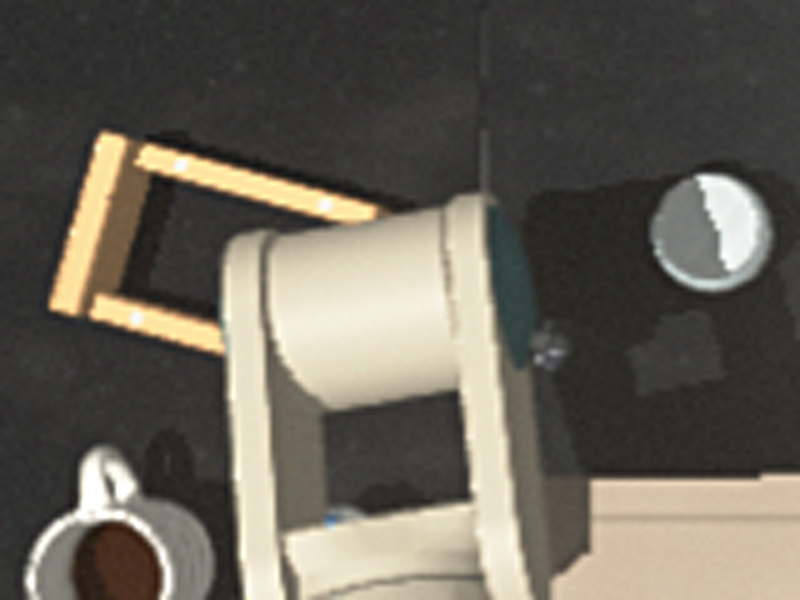

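The arm hides the mouth in this view. By the tool state, the held jar is on the lane line, 69 mm before the mouth and 0.3 mm off centre, and the other jar hasn't moved. Sliding in.

>>> {"op": "drive_tool", "data": {
  "moves": [
    [[3, 10, 0], [0, 0, 0], 100],
    [[7, 26, 0], [0, 0, 0], 100],
    [[12, 44, 0], [0, 0, 0], 100],
    [[17, 62, 0], [0, 0, 0], 100],
    [[21, 80, 0], [0, 0, 0], 100],
    [[26, 98, 0], [0, 0, 0], 100],
    [[31, 116, 0], [0, 0, 0], 100],
    [[35, 132, 0], [0, 0, 0], 100],
    [[38, 144, 0], [0, 0, 0], 100],
    [[38, 144, 0], [0, 0, 0], 100]
  ]
}}

```text
t: 5.2
position: [0.4925, 0.2611, 0.018]
tool_rot: [-3.113, 0.402, -0.005]
contact_force: [1.2, 4.1, 5.0]
gripper_width: 0.0664
grasp_force: 30.0
```

>>> {"op": "drive_tool", "data": {
  "moves": [
    [[0, 0, 0], [0, 0, 0], 60],
    [[0, 0, 0], [0, 0, 0], 0],
    [[0, 0, 0], [0, 0, 0], 0],
    [[0, 0, 0], [0, 0, 0], 0],
    [[0, 0, 0], [0, 0, 0], 0],
    [[0, 0, 0], [0, 0, 0], 0],
    [[0, 0, 5], [0, 0, 0], 0],
    [[0, 0, 10], [0, 0, 0], 0],
    [[0, 0, 20], [0, 0, 0], 0],
    [[0, 0, 35], [0, 0, 0], 0]
  ]
}}

```text
t: 6.03
position: [0.4906, 0.2589, 0.0515]
tool_rot: [3.114, -0.404, -0.003]
contact_force: [-0.2, 0.1, 0.8]
gripper_width: 0.0849
grasp_force: 0.0
```

>>> {"op": "drive_tool", "data": {
  "moves": [
    [[0, 0, 35], [0, 0, 0], 0],
    [[0, 0, 70], [0, 0, 0], 0],
    [[3, -35, 80], [0, 0, 0], 0],
    [[5, -75, 80], [0, 0, 0], 0],
    [[7, -115, 80], [0, 0, 0], 0],
    [[9, -155, 80], [0, 0, 0], 0],
    [[11, -195, 80], [0, 0, 0], 0],
    [[13, -235, 80], [0, 0, 0], 0],
    [[15, -270, 80], [0, 0, 0], 0],
    [[15, -285, 80], [0, 0, 0], 0]
  ]
}}

```text
t: 6.87
position: [0.5063, -0.0297, 0.1328]
tool_rot: [3.114, -0.409, 0.003]
contact_force: [0.5, -0.4, 0.3]
gripper_width: 0.0856
grasp_force: 0.0
```

Run:
```python
from rk import *
s=viewer.snapshot("top");st=env.state();p=st["position"];print(p,st["t"])
m,cs=blobs(s,(0,0,90),(180,70,255),(180,180,330,250))
cv2.imwrite("pics/c1.png",cv2.resize(s["color"][165:285,160:330],None,fx=4.7,fy=4.7)[:,:,::-1])
for c in cs:
    (u,v),r=cv2.minEnclosingCircle(c);q=plane(s,(u,v),.078)[0];print((u,v),r,q,rf(q))
```

```text
[ 0.50630141 -0.03054246  0.13277434] 6.9167
(329.0, 218.5) 11.500100135803223 [ 0.4701996  -0.10461266  0.078     ] [-278.4  -72.2]
(205.9107208251953, 211.0) 14.230623245239258 [0.4923885  0.24852175 0.078     ] [68.6 -2.9]
(291.0, 214.5) 51.325042724609375 [0.48185744 0.0036261  0.078     ] [-170.8  -55.6]
```

View pics/c1.png

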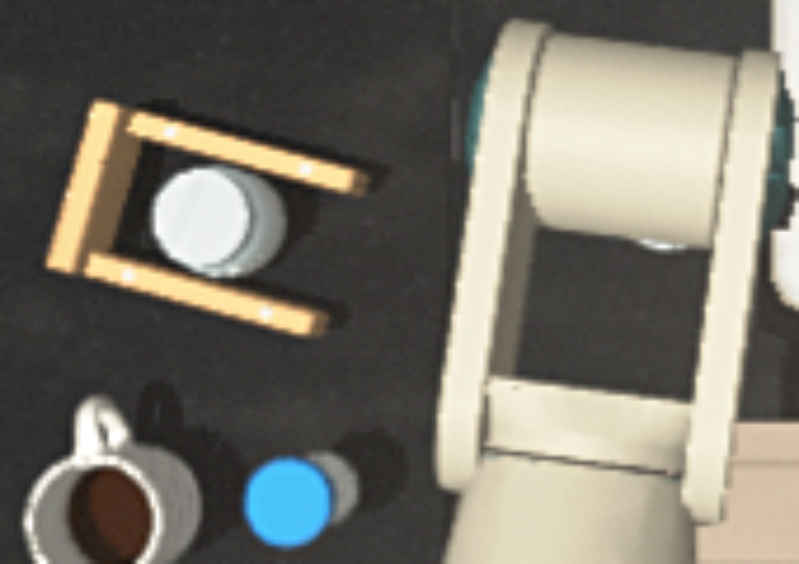

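Jar 1 stands upright in the lane, with its lid at (200,219) in the crop, about 78 mm in. Taking jar 2 the same way.

>>> {"op": "drive_tool", "data": {
  "moves": [
    [[0, 4, -10], [0, 0, 0], 0],
    [[0, 4, -20], [0, 0, 0], 0],
    [[0, 4, -40], [0, 0, 0], 0],
    [[0, 4, -65], [0, 0, 0], 0],
    [[0, 4, -90], [0, 0, 0], 0],
    [[0, 4, -105], [0, 0, 0], 0],
    [[0, 4, -115], [0, 0, 0], 0],
    [[0, 4, -115], [0, 0, 0], 0],
    [[0, 4, -115], [0, 0, 0], 60],
    [[0, 4, -115], [0, 0, 0], 80]
  ]
}}

```text
t: 7.75
position: [0.507, -0.0215, 0.0178]
tool_rot: [3.115, -0.403, 0.003]
contact_force: [0.9, -0.9, -1.5]
gripper_width: 0.0672
grasp_force: 28.6
```

>>> {"op": "drive_tool", "data": {
  "moves": [
    [[0, 0, 0], [0, 0, 0], 100],
    [[0, 0, 0], [0, 0, 0], 100],
    [[0, 0, 0], [0, 0, 0], 100],
    [[0, 0, 0], [0, 0, 0], 100],
    [[0, 0, 0], [0, 0, 0], 100],
    [[0, 0, 0], [0, 0, 0], 100],
    [[0, 0, 0], [0, 0, 0], 100],
    [[0, 0, 0], [0, 0, 0], 100],
    [[0, 0, 0], [0, 0, 0], 100],
    [[0, 0, 0], [0, 0, 0], 100]
  ],
  "newtons": 25
}}

```text
t: 8.58
position: [0.507, -0.0217, 0.0177]
tool_rot: [-3.115, 0.404, -0.003]
contact_force: [-0.7, 3.2, 6.0]
gripper_width: 0.0674
grasp_force: 29.2
```

>>> {"op": "drive_tool", "data": {
  "moves": [
    [[-4, 10, 0], [0, 0, 0], 100],
    [[-10, 26, 0], [0, 0, 0], 100],
    [[-18, 46, 0], [0, 0, 0], 100],
    [[-26, 67, 0], [0, 0, 0], 100],
    [[-34, 88, 0], [0, 0, 0], 100],
    [[-42, 108, 0], [0, 0, 0], 100],
    [[-49, 126, 0], [0, 0, 0], 100],
    [[-53, 136, 0], [0, 0, 0], 100],
    [[-53, 137, 0], [0, 0, 0], 100],
    [[-53, 137, 0], [0, 0, 0], 100]
  ]
}}

```text
t: 9.42
position: [0.4529, 0.1167, 0.0176]
tool_rot: [-3.114, 0.402, -0.001]
contact_force: [-4.9, 3.7, 10.1]
gripper_width: 0.0673
grasp_force: 29.7
```

>>> {"op": "drive_tool", "data": {
  "moves": [
    [[2, 8, 0], [0, 0, 0], 100],
    [[5, 20, 0], [0, 0, 0], 100],
    [[9, 34, 0], [0, 0, 0], 100],
    [[12, 46, 0], [0, 0, 0], 100],
    [[13, 50, 0], [0, 0, 0], 100],
    [[13, 50, 0], [0, 0, 0], 100],
    [[13, 50, 0], [0, 0, 0], 60],
    [[13, 50, 0], [0, 0, 0], 0],
    [[13, 50, 0], [0, 0, 0], 0],
    [[13, 50, 0], [0, 0, 0], 0]
  ]
}}

```text
t: 10.25
position: [0.4655, 0.1649, 0.016]
tool_rot: [3.114, -0.405, -0.002]
contact_force: [-0.6, -0.6, 1.3]
gripper_width: 0.0855
grasp_force: 0.7
```

>>> {"op": "drive_tool", "data": {
  "moves": [
    [[0, 0, 8], [0, 0, 0], 0],
    [[0, 0, 25], [0, 0, 0], 0],
    [[0, 0, 55], [0, 0, 0], 0],
    [[0, 0, 90], [0, 0, 0], 0],
    [[-10, -35, 105], [0, 0, 0], 100],
    [[-18, -68, 105], [0, 0, 0], 255],
    [[-18, -68, 105], [0, 0, 0], 255],
    [[-18, -68, 105], [0, 0, 0], 255],
    [[-18, -68, 105], [0, 0, 0], 255],
    [[-18, -68, 105], [0, 0, 0], 255]
  ]
}}

```text
t: 11.08
position: [0.4481, 0.0978, 0.1213]
tool_rot: [-3.116, 0.403, 0.001]
contact_force: [0.0, 0.7, -0.0]
gripper_width: 0.0119
grasp_force: 0.0
```

>>> {"op": "drive_tool", "data": {
  "moves": [
    [[0, 0, -20], [0, 0, 0], 255],
    [[0, 0, -45], [0, 0, 0], 255],
    [[0, 0, -70], [0, 0, 0], 255],
    [[0, 0, -90], [0, 0, 0], 255],
    [[0, 0, -97], [0, 0, 0], 255],
    [[0, 0, -97], [0, 0, 0], 255],
    [[0, 0, -97], [0, 0, 0], 255],
    [[0, 0, -97], [0, 0, 0], 255],
    [[0, 0, -97], [0, 0, 0], 255],
    [[0, 0, -97], [0, 0, 0], 255]
  ]
}}

```text
t: 11.92
position: [0.4489, 0.0973, 0.0257]
tool_rot: [-3.115, 0.404, -0.003]
contact_force: [0.9, 0.3, -0.1]
gripper_width: 0.0001
grasp_force: 0.0
```

Run:
```python
from rk import *
s=look("side","d1",(200,90,340,195));st=env.state();p=st["position"];print(p,rf(p),st["gripper_width"],st["t"])
```

```text
[0.44877364 0.09725714 0.0254269 ] [-88.8   0.4] 5.2450592433303594e-05 11.9667
```

View pics/d1.png

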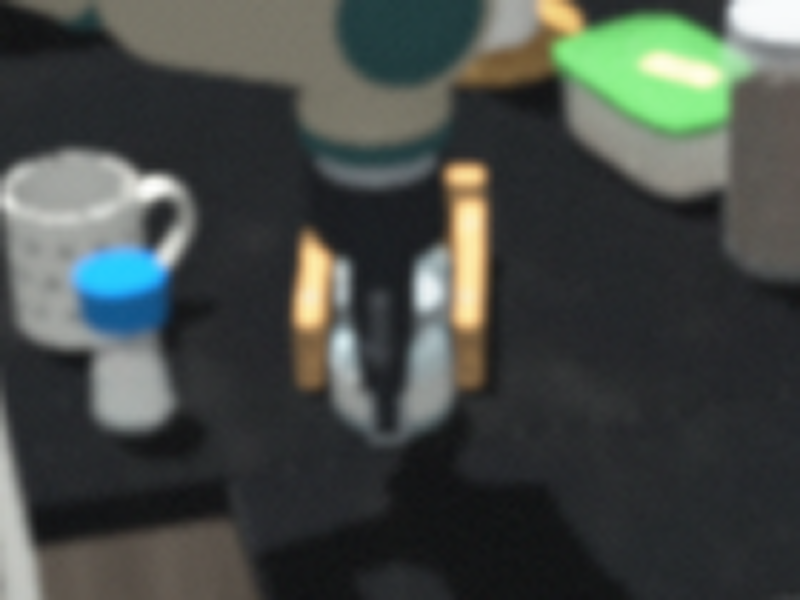

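Jar 2 stands upright in the mouth between the rails, with the closed fingers centred behind it at about (385,400). Pushing it in low.

>>> {"op": "drive_tool", "data": {
  "moves": [
    [[2, 7, -10], [0, 0, 0], 255],
    [[4, 15, -10], [0, 0, 0], 255],
    [[6, 23, -10], [0, 0, 0], 255],
    [[8, 32, -10], [0, 0, 0], 255],
    [[11, 41, -10], [0, 0, 0], 255],
    [[13, 50, -10], [0, 0, 0], 255],
    [[15, 58, -10], [0, 0, 0], 255],
    [[17, 65, -10], [0, 0, 0], 255],
    [[18, 69, -10], [0, 0, 0], 255],
    [[18, 69, -10], [0, 0, 0], 255]
  ]
}}

```text
t: 12.8
position: [0.4675, 0.1653, 0.0163]
tool_rot: [3.113, -0.405, 0.004]
contact_force: [-2.9, -9.9, 8.9]
gripper_width: 0.0
grasp_force: 0.0
```

```bash
cat > jars.py <<'E'
from rk import *
s=viewer.snapshot("top");st=env.state();p=st["position"];print(p,rf(p),st["t"],st["contact_force"])
cv2.imwrite("pics/j%d.png"%int(st["t"]*100),cv2.resize(s["color"][165:285,160:330],None,fx=4.7,fy=4.7)[:,:,::-1])
m,cs=blobs(s,(0,0,150),(180,60,255),(180,185,245,235),20)
for c in cs:
    (u,v),r=cv2.minEnclosingCircle(c);q=plane(s,(u,v),.078)[0];print((u,v),r,q,rf(q))
E
python3 jars.py
```

```text
[0.46742384 0.16520527 0.01631455] [-18.4  -0.2] 12.85 [-2.60491706 -9.64029386 10.12149236]
(210.1718292236328, 217.2213592529297) 33.35554885864258 [0.47451259 0.23582329 0.078     ] [51.7 11.2]
```

>>> {"op": "drive_tool", "data": {
  "moves": [
    [[-1, -4, 0], [0, 0, 0], 255],
    [[-4, -15, 3], [0, 0, 0], 255],
    [[-8, -30, 25], [0, 0, 0], 255],
    [[-8, -50, 60], [0, 0, 0], 255],
    [[-8, -90, 100], [0, 0, 0], 255],
    [[-8, -130, 110], [0, 0, 0], 255],
    [[-8, -170, 110], [0, 0, 0], 255],
    [[-8, -210, 110], [0, 0, 0], 255],
    [[-8, -250, 110], [0, 0, 0], 255],
    [[-8, -290, 110], [0, 0, 0], 150]
  ]
}}

```text
t: 13.68
position: [0.4573, -0.1207, 0.125]
tool_rot: [3.115, -0.404, 0.002]
contact_force: [1.2, -0.6, 0.4]
gripper_width: 0.0109
grasp_force: 0.0
```

```bash
python3 jars.py; ls pics
```

```text
[ 0.45684274 -0.12720934  0.12495525] [-303.7  -65.1] 13.7333 [-1.56544923 -4.68755564 -0.70159168]
(201.8851318359375, 211.6283721923828) 23.524730682373047 [0.49060393 0.26018946 0.078     ] [79.4  1.9]
a1.png
b1.png
c1.png
d1.png
j1285.png
j1373.png
side0.png
top0.png
z1.png
z2.png
```

View pics/j1373.png

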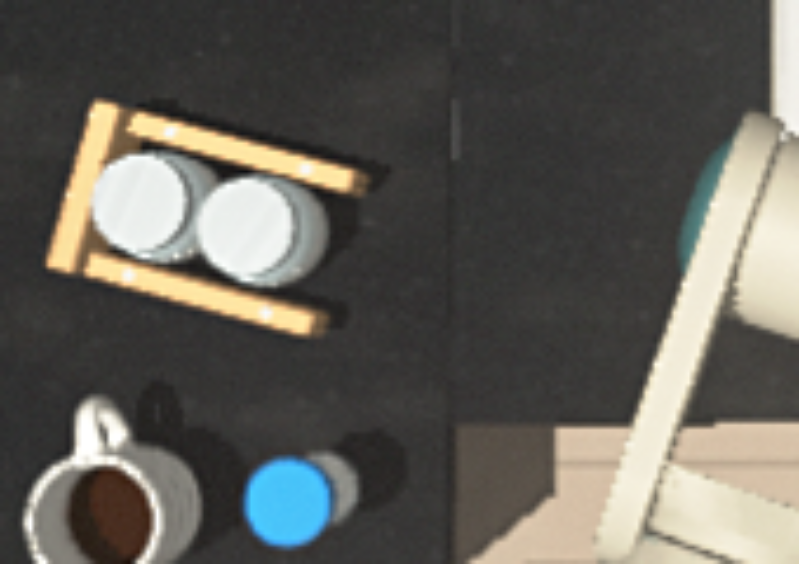

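Run:
```python
from rk import *
im=cv2.imread("pics/j1373.png");g=cv2.cvtColor(im,cv2.COLOR_BGR2GRAY)
s=viewer.snapshot("top")
h=cv2.HoughCircles(cv2.medianBlur(g[:340],5),cv2.HOUGH_GRADIENT,1,60,param1=80,param2=15,minRadius=40,maxRadius=60)
for u,v,r in h[0]:
    q=plane(s,(160+(u-2)/4.7,165+(v-2)/4.7),.078)[0];print(u,v,r,q,rf(q))
```

```text
143.5 203.5 50.5 [0.50148277 0.2947519  0.078     ] [115.6   0.2]
247.5 226.5 52.7 [0.4872828  0.23007354 0.078     ] [49.4 -2.7]
```

Both jars stand in single file at 115.6 and 49.4 mm in the lane, touching the far end, so the mouth is clear. Next is the end board: I'll find its top face by brightness.

Run:
```python
import pickle;from rk import *
s=pickle.load(open("s0.pkl","rb"))["top"]
h=cv2.cvtColor(np.ascontiguousarray(s["color"]),cv2.COLOR_RGB2HSV)
for r in range(236,265): print(r,*["%3d"%x for x in h[r,386:432,2]])
```

```text
236  68  74  74  73  69  73  72  75  71  74  73  73  67  71  73  69  70  72  73  72  74  73  74  74  73  74  68  74  75  73  72  71  69  71  67  65  61  59  60  56  63  55  58  67  72  72
237  74  76  72  73  77  72  74  70  72  73  73  71  71  76  73  72  69  74  72  70  72  71  72  72  69  70  70  67  68  66  58  62  62  62  74  78  82  82  94 112 139  80  55  69  72  70
238  73  73  70  75  71  75  73  77  74  73  76  75  76  74  76  71  74  68  70  71  69  67  70  70  62  58  60  63  62  66  75  83  90  97 135 159 165 171 196 237 255 169  64  57  68  69
239  71  75  71  74  75  76  74  77  74  74  75  75  75  72  75  72  73  71  68  71  60  58  61  62  65  73  79  90  91 114 140 162 163 178 217 243 253 255 255 255 255 255  91  53  69  71
240  72  70  73  73  73  73  75  76  76  75  74  73  70  67  69  68  68  63  62  60  68  77  88  91 110 138 155 162 165 192 227 251 250 255 255 255 254 254 253 253 255 255 102  57  69  69
241  71  74  71  71  74  74  72  69  70  71  69  68  69  64  60  64  72  79  87  94 128 149 158 159 181 212 246 252 254 255 255 255 253 252 252 251 251 251 251 
[... 3651 characters left out ...]
 217 213 215 211 211 217 213 213 216 209 147 165 188 245 255 255 255 252 219 214 214 213 215 214 215 214 213 214 216 214 216 216 216 214
262 208 207 209 206 208 210 206 207 206 207 204 206 207 207 204 205 205 203 205 204 203 207 200 159 180 216 255 251 251 244 207 203 204 202 202 204 202 201 203 205 201 204 203 207 204 205
263 191 191 189 190 188 191 192 188 192 194 188 191 193 192 189 188 189 189 190 190 189 192 194 189 191 194 214 173 195 198 190 192 191 195 193 192 190 189 194 195 193 189 193 192 194 195
264 205 206 207 208 206 205 207 206 210 208 207 208 206 209 206 206 205 206 206 208 207 209 208 209 209 208 208 203 205 208 205 207 207 209 207 208 208 208 210 208 209 206 208 207 208 206
```

Run:
```python
import pickle;from rk import *
s=pickle.load(open("s0.pkl","rb"))["top"]
h=cv2.cvtColor(np.ascontiguousarray(s["color"]),cv2.COLOR_RGB2HSV)
m=(h[...,2]>=240);k=np.zeros_like(m);k[237:252,388:429]=m[237:252,388:429];k[249:,403:]=0
u=np.argwhere(k)[:,::-1].astype(np.float32); P=plane(s,u,.06)[:,:2]*1000
r=cv2.minAreaRect(P.astype(np.float32));print("board",r)
f=np.zeros_like(m);f[250:263,405:418]=m[250:263,405:418]
c=np.array([[np.mean(np.argwhere(f[v])),v] for v in range(250,262)])
Q=plane(s,c,.06)[:,:2]*1000
l=cv2.fitLine(Q.astype(np.float32),cv2.DIST_L2,0,.01,.01).ravel();print("fin",Q[0],Q[-1],l,np.degrees(np.arctan2(l[1],l[0])))
print("edge",plane(s,[(400,254)],0))
```

```text
board ((393.8386535644531, -336.1777038574219), (19.50419807434082, 105.85662078857422), 12.18652057647705)
fin [ 379.61826175 -338.48843662] [ 348.21077512 -345.14918187] [ 9.8085266e-01  1.9475135e-01  3.6390536e+02 -3.4229822e+02] 11.230199
edge [[ 0.36514468 -0.31893843  0.        ]]
```

>>> {"op": "drive_tool", "data": {
  "moves": [
    [[-102, -217, 0], [0, 0, 0.468], 110],
    [[-102, -217, 0], [0, 0, 0.468], 110],
    [[-102, -217, 0], [0, 0, 0.468], 110],
    [[-102, -217, 0], [0, 0, 0.468], 110],
    [[-102, -217, 0], [0, 0, 0.468], 110],
    [[-102, -217, 0], [0, 0, 0.468], 110],
    [[-102, -217, 0], [0, 0, 0.468], 110],
    [[-102, -217, 0], [0, 0, 0.468], 110],
    [[-102, -217, 0], [0, 0, 0.468], 110],
    [[-102, -217, 0], [0, 0, 0.468], 110]
  ]
}}

```text
t: 14.62
position: [0.3564, -0.3343, 0.1244]
tool_rot: [-3.124, -0.33, -0.0]
contact_force: [-0.6, -0.3, -0.9]
gripper_width: 0.0488
grasp_force: 0.0
```

Run:
```python
from rk import *
from scipy.spatial.transform import Rotation as Ro
st=env.state();y=Ro.from_rotvec(st["tool_rot"]).as_matrix()[:,1];print(st["position"],st["joint_pos"],st["gripper_width"],np.degrees(np.arctan2(y[1],y[0])))
```

```text
[ 0.3564472  -0.33433691  0.12439335] [-8.29246802e-01  1.16004381e-02  1.65770103e+00  4.68431795e-04
  1.47268766e+00  5.30907213e-01] 0.048804444802976465 -77.93371543212521
```

>>> {"op": "drive_tool", "data": {
  "moves": [
    [[-1, -10, 0], [0, 0, 0], 110],
    [[-1, -10, -20], [0, 0, 0], 110],
    [[-1, -10, -45], [0, 0, 0], 110],
    [[-1, -10, -70], [0, 0, 0], 110],
    [[-1, -10, -90], [0, 0, 0], 110],
    [[-1, -10, -102], [0, 0, 0], 110],
    [[-1, -10, -102], [0, 0, 0], 110],
    [[-1, -10, -102], [0, 0, 0], 150],
    [[-1, -10, -102], [0, 0, 0], 200],
    [[-1, -10, -102], [0, 0, 0], 255]
  ],
  "newtons": 60
}}

```text
t: 15.45
position: [0.356, -0.3459, 0.0239]
tool_rot: [3.122, 0.33, 0.002]
contact_force: [-1.1, -0.9, 5.2]
gripper_width: 0.0136
grasp_force: 55.3
```

>>> {"op": "drive_tool", "data": {
  "moves": [
    [[0, 0, 0], [0, 0, 0], 255],
    [[0, 0, 0], [0, 0, 0], 255],
    [[0, 0, 0], [0, 0, 0], 255],
    [[0, 0, 0], [0, 0, 0], 255],
    [[0, 0, 0], [0, 0, 0], 255],
    [[0, 0, 0], [0, 0, 0], 255],
    [[0, 0, 0], [0, 0, 0], 255],
    [[0, 0, 0], [0, 0, 0], 255],
    [[0, 0, 0], [0, 0, 0], 255],
    [[0, 0, 0], [0, 0, 0], 255]
  ],
  "newtons": 100
}}

```text
t: 16.28
position: [0.3559, -0.346, 0.024]
tool_rot: [3.122, 0.329, 0.003]
contact_force: [-1.2, 1.3, 5.9]
gripper_width: 0.0129
grasp_force: 97.6
```

>>> {"op": "drive_tool", "data": {
  "moves": [
    [[0, 0, 10], [0, 0, 0], 255],
    [[0, 0, 30], [0, 0, 0], 255],
    [[0, 0, 60], [0, 0, 0], 255],
    [[0, 0, 95], [0, 0, 0], 255],
    [[5, 20, 110], [0, 0, 0.1], 255],
    [[12, 55, 110], [0, 0, 0.2], 255],
    [[20, 90, 110], [0, 0, 0.3], 255],
    [[27, 125, 110], [0, 0, 0.4], 255],
    [[34, 160, 110], [0, 0, 0.5], 255],
    [[41, 195, 110], [0, 0, 0.6], 255]
  ]
}}

```text
t: 17.12
position: [0.3959, -0.1488, 0.133]
tool_rot: [2.884, 1.244, 0.0]
contact_force: [0.8, -0.6, -1.4]
gripper_width: 0.0127
grasp_force: 97.3
```

>>> {"op": "drive_tool", "data": {
  "moves": [
    [[7, 35, 0], [0, 0, 0.1], 255],
    [[14, 70, 0], [0, 0, 0.2], 255],
    [[21, 105, 0], [0, 0, 0.3], 255],
    [[28, 140, 0], [0, 0, 0.4], 255],
    [[35, 175, 0], [0, 0, 0.5], 255],
    [[42, 205, 0], [0, 0, 0.5], 255],
    [[46, 220, 0], [0, 0, 0.5], 255],
    [[47, 228, 0], [0, 0, 0.5], 255],
    [[47, 230, 0], [0, 0, 0.5], 255],
    [[47, 230, 0], [0, 0, 0.5], 255]
  ]
}}

```text
t: 17.95
position: [0.4429, 0.0793, 0.1326]
tool_rot: [2.491, 1.914, -0.001]
contact_force: [0.4, -0.2, -1.0]
gripper_width: 0.0129
grasp_force: 97.4
```

```bash
cat > p.py <<'E'
from rk import *
from scipy.spatial.transform import Rotation as Ro
st=env.state();R=Ro.from_rotvec(st["tool_rot"]).as_matrix();y=R[:,1];print("t",st["t"],"pos",st["position"],"rack",rf(st["position"]),"yaw",np.degrees(np.arctan2(y[1],y[0]))%180,"z axis",R[:,2].round(3),"F",st["contact_force"].round(1), "Fx rack",st["contact_force"][:2]@X,st["wrist_torque"].round(2),st["gripper_width"],st["joint_pos"][5])
E
python3 p.py
python3 - <<'E'
from rk import *
s=viewer.snapshot("top")
h=cv2.cvtColor(np.ascontiguousarray(s["color"]),cv2.COLOR_RGB2HSV)
print(h[200:265:2,225:300:2,2].shape)
s2=look("side","e1",(180,60,380,210))
E
```

```text
t 17.95 pos [0.44293246 0.07931761 0.1325561 ] rack [-107.7    1.4] yaw 165.06243426961015 z axis [-0. -0. -1.] F [ 0.4 -0.2 -1. ] Fx rack -0.0882913952073123 [-0.04  0.01  0.01] 0.01292047286961464 0.3561059255752077
(33, 38)
```

View pics/e1.png

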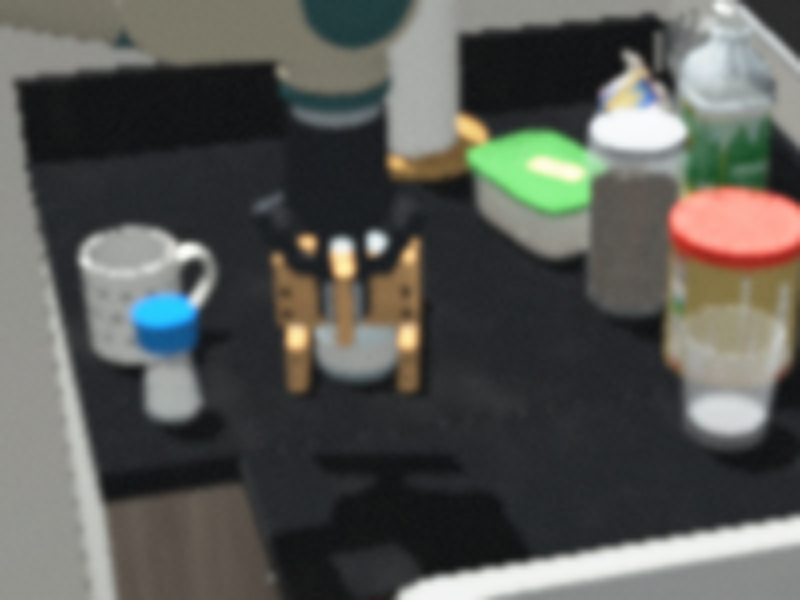

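The board is held upright and square in front of the mouth, its face at about (345,290) in the crop, above and ahead of the rail ends. Lowering it and approaching.

>>> {"op": "drive_tool", "data": {
  "moves": [
    [[1, 0, -15], [0, 0, 0], 255],
    [[1, 0, -40], [0, 0, 0], 255],
    [[1, 0, -65], [0, 0, 0], 255],
    [[1, 0, -88], [0, 0, 0], 255],
    [[1, 0, -102], [0, 0, 0], 255],
    [[1, 0, -107], [0, 0, 0], 255],
    [[4, 10, -107], [0, 0, 0], 255],
    [[7, 22, -107], [0, 0, 0], 255],
    [[10, 34, -107], [0, 0, 0], 255],
    [[13, 43, -107], [0, 0, 0], 255]
  ]
}}

```text
t: 18.88
position: [0.4569, 0.1231, 0.0262]
tool_rot: [2.492, 1.912, 0.002]
contact_force: [0.3, 0.4, -2.2]
gripper_width: 0.0125
grasp_force: 97.5
```

```bash
python3 p.py
```

```text
t 18.8833 pos [0.45685066 0.12313656 0.02621851] rack [-61.7  -0.8] yaw 165.00312156189858 z axis [ 0.001  0.    -1.   ] F [ 0.3  0.4 -2.2] Fx rack 0.4659529095987499 [-0.05  0.01  0.03] 0.012545721664134596 0.4469067811869331
```

Board 2 mm off the worktop, no contact yet. Lowering 1 mm and advancing slowly.

>>> {"op": "drive_tool", "data": {
  "moves": [
    [[0, 2, -1], [0, 0, 0], 255],
    [[1, 4, -1], [0, 0, 0], 255],
    [[1, 5, -1], [0, 0, 0], 255],
    [[2, 7, -1], [0, 0, 0], 255],
    [[2, 8, -1], [0, 0, 0], 255],
    [[2, 9, -1], [0, 0, 0], 255],
    [[3, 10, -1], [0, 0, 0], 255],
    [[3, 11, -1], [0, 0, 0], 255],
    [[3, 11, -1], [0, 0, 0], 255],
    [[3, 11, -1], [0, 0, 0], 255]
  ]
}}

```text
t: 19.72
position: [0.4592, 0.1336, 0.0245]
tool_rot: [2.492, 1.913, 0.0]
contact_force: [0.7, -0.5, -0.6]
gripper_width: 0.0131
grasp_force: 97.5
```

```bash
python3 p.py
```

```text
t 19.7167 pos [0.45915913 0.13360433 0.02447529] rack [-51.   -0.3] yaw 165.0480756168043 z axis [ 0. -0. -1.] F [ 0.7 -0.5 -0.6] Fx rack -0.27673592261461616 [-0.01  0.03 -0.  ] 0.013111534316208916 0.46692536583401745
```

>>> {"op": "drive_tool", "data": {
  "moves": [
    [[0, 0.5, 0], [0, 0, 0], 255],
    [[0.3, 1, 0], [0, 0, 0], 255],
    [[0.4, 1.5, 0], [0, 0, 0], 255],
    [[0.5, 2, 0], [0, 0, 0], 255],
    [[0.7, 2.5, 0], [0, 0, 0], 255],
    [[0.8, 3, 0], [0, 0, 0], 255],
    [[0.8, 3, 0], [0, 0, 0], 255],
    [[0.8, 3, 0], [0, 0, 0], 255],
    [[0.8, 3, 0], [0, 0, 0], 255],
    [[0.8, 3, 0], [0, 0, 0], 255]
  ]
}}

```text
t: 20.55
position: [0.4599, 0.1366, 0.0245]
tool_rot: [2.492, 1.913, -0.0]
contact_force: [-0.8, -0.2, -1.6]
gripper_width: 0.0128
grasp_force: 97.5
```

```bash
python3 p.py
```

```text
t 20.55 pos [0.45994493 0.13656331 0.02445457] rack [-48.   -0.3] yaw 165.04558539659143 z axis [ 0. -0. -1.] F [-0.8 -0.2 -1.6] Fx rack -0.38672845284384283 [-0.04 -0.01  0.03] 0.012798634511115807 0.472704672976086
```

>>> {"op": "drive_tool", "data": {
  "moves": [
    [[0, 0.5, 0], [0, 0, 0], 255],
    [[0.3, 1, 0], [0, 0, 0], 255],
    [[0.4, 1.5, 0], [0, 0, 0], 255],
    [[0.5, 2, 0], [0, 0, 0], 255],
    [[0.5, 2, 0], [0, 0, 0], 255],
    [[0.5, 2, 0], [0, 0, 0], 255],
    [[0.5, 2, 0], [0, 0, 0], 255],
    [[0.5, 2, 0], [0, 0, 0], 255],
    [[0.5, 2, 0], [0, 0, 0], 255],
    [[0.5, 2, 0], [0, 0, 0], 255]
  ]
}}

```text
t: 21.38
position: [0.4605, 0.1386, 0.0245]
tool_rot: [2.492, 1.913, 0.0]
contact_force: [-0.5, 0.4, -1.4]
gripper_width: 0.0126
grasp_force: 97.5
```

>>> {"op": "drive_tool", "data": {
  "moves": [
    [[0, 0.5, 0], [0, 0, 0], 255],
    [[0.3, 1, 0], [0, 0, 0], 255],
    [[0.4, 1.5, 0], [0, 0, 0], 255],
    [[0.5, 2, 0], [0, 0, 0], 255],
    [[0.5, 2, 0], [0, 0, 0], 255],
    [[0.5, 2, 0], [0, 0, 0], 255],
    [[0.5, 2, 0], [0, 0, 0], 255],
    [[0.5, 2, 0], [0, 0, 0], 255],
    [[0.5, 2, 0], [0, 0, 0], 255],
    [[0.5, 2, 0], [0, 0, 0], 255]
  ]
}}

```text
t: 22.22
position: [0.4604, 0.1393, 0.0243]
tool_rot: [2.492, 1.912, -0.005]
contact_force: [-3.7, -6.5, 2.5]
gripper_width: 0.0127
grasp_force: 98.2
```

```bash
python3 p.py
```

```text
t 22.2167 pos [0.46042697 0.13926375 0.02432804] rack [-45.2  -0.1] yaw 164.98896437838994 z axis [-0.002 -0.003 -1.   ] F [-3.7 -6.5  2.5] Fx rack -7.225774870752293 [-1.18  0.55 -0.33] 0.012662013853094295 0.48094387191553417
```

Contact at about 7 N. The wrist moment shows it bears on the −y rail only, so I'll turn it a hair clockwise.

>>> {"op": "drive_tool", "data": {
  "moves": [
    [[0, 0, 0], [0, 0, -0.002], 255],
    [[0, 0, 0], [0, 0, -0.004], 255],
    [[0, 0, 0], [0, 0, -0.006], 255],
    [[0, 0, 0], [0, 0, -0.008], 255],
    [[0, 0, 0], [0, 0, -0.008], 255],
    [[0, 0, 0], [0, 0, -0.008], 255],
    [[0, 0, 0], [0, 0, -0.008], 255],
    [[0, 0, 0], [0, 0, -0.008], 255],
    [[0, 0, 0], [0, 0, -0.008], 255],
    [[0, 0, 0], [0, 0, -0.008], 255]
  ]
}}

```text
t: 23.05
position: [0.4603, 0.1394, 0.0243]
tool_rot: [2.499, 1.903, -0.005]
contact_force: [-4.7, -7.4, 2.4]
gripper_width: 0.0126
grasp_force: 98.0
```

```bash
python3 p.py
```

```text
t 23.05 pos [0.46028509 0.1394194  0.02427434] rack [-45.1   0.1] yaw 164.56654572424196 z axis [-0.002 -0.003 -1.   ] F [-4.7 -7.4  2.4] Fx rack -8.35369041899251 [-1.09  0.6  -0.08] 0.012614334969362859 0.4885415336754531
```

>>> {"op": "drive_tool", "data": {
  "moves": [
    [[0.1, 0.3, 0], [0, 0, -0.003], 255],
    [[0.1, 0.3, 0], [0, 0, -0.003], 255],
    [[0.1, 0.3, 0], [0, 0, -0.003], 255],
    [[0.1, 0.3, 0], [0, 0, -0.003], 255],
    [[0.1, 0.3, 0], [0, 0, -0.003], 255],
    [[0.1, 0.3, 0], [0, 0, -0.003], 255],
    [[0.1, 0.3, 0], [0, 0, -0.003], 255],
    [[0.1, 0.3, 0], [0, 0, -0.003], 255],
    [[0.1, 0.3, 0], [0, 0, -0.003], 255],
    [[0.1, 0.3, 0], [0, 0, -0.003], 255]
  ]
}}

```text
t: 23.88
position: [0.4603, 0.1394, 0.0243]
tool_rot: [2.501, 1.899, -0.006]
contact_force: [-4.9, -8.3, 3.0]
gripper_width: 0.013
grasp_force: 98.3
```

```bash
python3 p.py
```

```text
t 23.8833 pos [0.46028461 0.13943299 0.02429447] rack [-45.1   0.1] yaw 164.40919101206495 z axis [-0.002 -0.003 -1.   ] F [-4.9 -8.3  3. ] Fx rack -9.312960942565214 [-1.32  0.67  0.13] 0.013008732685671334 0.49182147419914546
```

>>> {"op": "drive_tool", "data": {
  "moves": [
    [[0, 0, 0], [0, 0, 0], 255],
    [[0, 0, 0], [0, 0, 0], 255],
    [[0, 0, 0], [0, 0, 0], 255],
    [[0, 0, 0], [0, 0, 0], 255],
    [[0, 0, 0], [0, 0, 0], 255],
    [[0, 0, 0], [0, 0, 0], 255],
    [[0, 0, 0], [0, 0, 0], 255],
    [[0, 0, 0], [0, 0, 0], 255],
    [[0, 0, 0], [0, 0, 0], 255],
    [[0, 0, 0], [0, 0, 0], 255]
  ]
}}

```text
t: 24.72
position: [0.4603, 0.1394, 0.0243]
tool_rot: [2.501, 1.899, -0.006]
contact_force: [-5.8, -8.9, 4.0]
gripper_width: 0.013
grasp_force: 98.3
```

>>> {"op": "drive_tool", "data": {
  "moves": [
    [[0, 0, 0], [0, 0, 0], 255],
    [[0, 0, 0], [0, 0, 0], 255],
    [[0, 0, 0], [0, 0, 0], 255],
    [[0, 0, 0], [0, 0, 0], 255],
    [[0, 0, 0], [0, 0, 0], 255],
    [[0, 0, 0], [0, 0, 0], 255],
    [[0, 0, 0], [0, 0, 0], 255],
    [[0, 0, 0], [0, 0, 0], 255],
    [[0, 0, 0], [0, 0, 0], 255],
    [[0, 0, 0], [0, 0, 0], 255]
  ]
}}

```text
t: 25.55
position: [0.4603, 0.1394, 0.0243]
tool_rot: [2.501, 1.899, -0.006]
contact_force: [-5.4, -9.7, 3.3]
gripper_width: 0.0128
grasp_force: 98.3
```

>>> {"op": "drive_tool", "data": {
  "moves": [
    [[0, 0, 0], [0, 0, 0], 255],
    [[0, 0, 0], [0, 0, 0], 255],
    [[0, 0, 0], [0, 0, 0], 255],
    [[0, 0, 0], [0, 0, 0], 255],
    [[0, 0, 0], [0, 0, 0], 255],
    [[0, 0, 0], [0, 0, 0], 255],
    [[0, 0, 0], [0, 0, 0], 255],
    [[0, 0, 0], [0, 0, 0], 255],
    [[0, 0, 0], [0, 0, 0], 255],
    [[0, 0, 0], [0, 0, 0], 255]
  ]
}}

```text
t: 26.38
position: [0.4603, 0.1394, 0.0243]
tool_rot: [2.501, 1.899, -0.006]
contact_force: [-5.5, -8.6, 3.5]
gripper_width: 0.0127
grasp_force: 98.3
```

```bash
python3 p.py
python3 - <<'E'
from rk import *
s=viewer.snapshot("side")
m,cs=blobs(s,(5,60,60),(28,220,255),(225,90,320,190),20)
for c in cs: print(c.min(0),c.max(0))
# expected front-face corners of board and rail outer edges
W=lambda x,y,z:np.r_[M+x*X+y*Y,z]
print("exp board front bottom/top corners",proj(s,[W(-.018,y,z) for z in(0,.06) for y in(.054,-.054)]).round(1).tolist())
print("\n".join("".join(".#"[int(x>0)] for x in r) for r in m[118:172:2,240:300]))
E
```

```text
t 26.3833 pos [0.46029273 0.13941556 0.02427341] rack [-45.1   0.1] yaw 164.40955531995692 z axis [-0.002 -0.003 -1.   ] F [-5.5 -8.6  3.5] Fx rack -9.706403002374516 [-1.33  0.7   0.11] 0.012679400399050153 0.4918159092940486
[264 143] [271 166]
[251 143] [263 160]
[273 142] [286 160]
[254 133] [258 140]
[253 119] [256 128]
[278 118] [285 132]
[278  90] [302 105]
exp board front bottom/top corners [[252.7, 160.8], [284.9, 160.7], [251.7, 145.3], [284.7, 145.2]]
......................................#######...............
.............####.....................########..............
.............###......................########..............
.............###......................########..............
.............####.....................########..............
..............##.......................#######..............
........................................######..............
..........................................###...............
..............####..........................................
..............#####.........................................
..............#####....
[... 313 characters left out ...]
#......########..............
...........###########...######...############..............
...........############...####....############..............
...........############...#####...############..............
...........############...#####...############..............
............###########...#####..#############..............
.............###########..#####..############...............
.........................#######............................
..........................#####.............................
............................#...............................
............................................................
............................................................
```

```bash
python3 -c "
from bench import env
print(env.close_job())"
```

```text
the job is handed in; nothing more can be done
None
```

I handed the job in at about 26 s with both jars upright in single file in the lane and the end board still held across the open end, square to within about 0.5°. It is pressing at about 10 N, held for over 2.5 s. The hand-in call returned no verdict, and I saw no sign that the other things on the worktop had moved.

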